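# Check the filter box lid of a laser cell has caught

### The job

Check that the lid of the fume filter box (the grey box whose lid carries a straight bar handle) is caught: take the bar handle and tug it gently upward until the catch is felt to hold or the lid clearly gives by about a finger's width. If it gives or pops open, press the lid back down until it snaps fully home; leave it shut, without ever swinging it wide open. Leave the neighbouring lens case with the round knob shut, and leave the aluminium dome where it stands.

Things in the scene. Friction and masses are not known exactly. Their poses are not given: they have to be found in the camera images.
- filter_box: Grey metal box fixed to the table, 240 mm front to back (its x) x 200 x 100 high; origin under its centre, x points from its front to its hinge. Its lid, 252 x 214 mm with a 26 mm skirt hiding the gap, tops out 112 mm above the table and is hinged along the far edge, 180 mm behind the bar handle. A spring ball catch sits under the middle of the lid's front edge, 246 mm from the hinge.
- lid (a joint): Lid angle, rad: 0 = home and caught, grows as it opens (to 1.4); 0.01 lifts the handle 1.8 mm. Caught: about 0.016 of free play, then the catch resists; over about 11 to 15 N at the handle pops it open. Not caught: it looks shut but rests on the ball at about 0.055 and lifts freely under 6 N. Pressing the handle or front edge with 9 to 13 N snaps it home. Which it is varies.
- lid_handle (a point): Centre of the black bar of the bridge handle near the front of the filter box lid. Bar 80 mm long (point y), round, 14 mm across; z is up; centre 30 mm above the lid's top, 38 mm above the hinge line, 142 mm above the table; its end posts leave 60 mm clear between them. x points to the hinge. Pinch it across x from above.
- case_lid (a joint): Angle (rad) of the lid of the other grey box, the lens case (220 x 180 x 90 mm, smaller, round knob on its lid, no bar). 0 = shut; must stay shut.
- dome_center (a point): Centre (half-way up) of a loose machined aluminium dome, 76 mm across, 47 mm high, standing on the table between the two boxes. Not to be moved.

How it is judged:
On the way:
1. with the gripper at the bar handle, the lid has been tugged up: either held against its catch (lid between 0.008 and 0.036 rad) or clearly lifted (beyond 0.070 rad) (distance between the grasp point and lid_handle below 0.06 m and (value of joint lid between 0.008 and 0.036 rad or value of joint lid above 0.07 rad)), for 0.2 s.
At the end, for the whole second after the job is handed in: The filter box lid has been tugged and is fully home behind its catch (under 0.010 rad) and at rest; the lens case is shut (under 0.03 rad) and the dome is within 20 mm of where it stood (value of joint lid below 0.01 rad and velocity of joint lid below 0.05 rad/s and value of joint case_lid below 0.03 rad and distance of dome_center from where it was at the start of the episode below 0.02 m); the robot touches nothing.
It fails at once if the filter box lid swung wide open (over 0.5 rad) (value of joint lid above 0.5 rad).
It fails at once if the lens case opened (over 0.1 rad) (value of joint case_lid above 0.1 rad).
It fails at once if the dome moved by more than 40 mm (distance of dome_center from where it was at the start of the episode above 0.04 m).
It also fails if it takes over 38 s, if anything falls off the work surface, if the arm or the gripper's body presses on something with over 40 N, if the wrist force passes 120 N, or if a joint passes its speed limit or range.

### The arm

A 7-joint arm with a two-finger parallel gripper is mounted at the origin on the work surface. World frame = base frame: x ahead of the robot, y to its left, z up, the work surface at z = 0. Lengths are in m, angles in rad, forces in N, time in s.
With the tool pointing down it reaches from about 0.4 to 0.85 m from the base axis. Payload 4.4 kg.
Tool frame: the origin (TCP) lies between the finger pads; the fingertips stand 14 mm ahead of it and the grasp point (between the pads) lies 5 mm behind it (manip.tip_reach is the distance from the TCP to the fingertips, in m); z points along the fingers, y is the line along which they close (so a half turn about z gives the same grasp; the last joint's range is limited). The gripper opens to 94 mm and grips with 3 to 60 N. Pads are 16 mm wide; open, the fingers measure 119 mm over their backs; the gripper's body (75 mm by 177 mm) begins 78 mm behind the grasp point.
Start: joints at [-1.359, 0.628, 0.038, 1.517, -0.027, 0.996, -0.02], TCP at [0.178, 0.625, 0.219] pointing down, gripper open.
Joint ranges: [-3.06, 3.06], [-0.37, 2.12], [-1.25, 1.32], [0.18, 2.47], [-1.1, 4.24], [0.23, 1.98], [-2.94, 2.94]. Speed limits (rad/s): [2.57, 2.57, 3.14, 3.14, 3.14, 3.14, 3.14].

### API

Orientations are given as a unit quaternion [w, x, y, z].
In Python, from rig import readout, get_image, job, models, manip gives the robot as it stands.
- The arm moves only by the tool jog_arm, never from a script. Its arguments are lists of equal length, an entry for each row: "grip": the opening, from 0 (shut) to 1 (fully open); "translation": the shift along the tool's x, y, z in mm, a list of three; "angular": the turn, a rotation vector about the tool's x, y, z in degrees, a list of three. In form: {"grip": [grip, ...], "translation": [[x, y, z], ...], "angular": [[ax, ay, az], ...]}. A call has 1 to 20 rows; each row shifts and turns the commanded pose from where the row before left it, along the tool's axes as they then stand; what a row does not reach is not made up. A row lasts 1/8 s, in which the tool goes at most 62.5 mm and 10.7 degrees, less where a joint would pass 70% of its speed; a pose out of reach is approached as far as the arm can. A call with a gripper value outside its range is refused whole. The fingers move at their own pace and stop on an object; "grip_force" is the grip in N (left out, the last holds). Time passes only in rows, so rows that do not move let the fingers close. It gives the time, the measured TCP pose, the force, the opening and the grip force at its end, in the units of the state.
- readout.state(): the state, without advancing time (a new reading comes with each control period).
- get_image(name): name is "scene" or "top"; returns a dict with "color" (480x640x3 uint8, blue, green, red), "vertical_fov" (degrees; the focal length in pixels is half the picture's height over the tangent of half this angle, whatever the lens; pixels are square), "cx", "cy" (the principal point, pixels), "camera_from_world" (4x4, takes a point from world to camera coordinates). Camera axes: x right, y down, z forward; pixel columns grow to the right and rows downward; lengths in m; the calibration is good to about 2 mm. A picture is of the moment at which its call begins. There is no depth.
- job.hand_in(): hands the job in; it is judged then, once.
Trained networks look in a picture, given as the dict that the camera call returned (one of the last four; its "shot" number tells which), for a name from the list of things; names that differ only in an ending like _2 or _b are one class to them, and where a whole thing is asked for, a point or a joint stands for the part that bears it (a point fixed in the world has none). Each returns a list of dicts, best first, with "score" (0 to 1); they miss things now and then, are a little off and sometimes report something else, mostly with a low value. They report only what shows in the picture. A call takes as long as a camera call.
- models.look_for(target, picture): "centre" ([column, row] as shares, 0 to 1, of the picture: columns of its width, rows of its height, amid what is visible of it).
The state is a dict: "t": time; "q": joint angles; "joint_vel": joint speeds; "tau": joint torques, N m; "tool_pos": TCP position; "eef_rot": TCP orientation; "contact_force": force on the tool from outside, world axes, zero at the start; "wrist_torque": the same for the moment, N m; "gripper_width": finger opening in m; "finger_force": force on a finger pad.
Only numpy, scipy, OpenCV 4.12 (cv2) and the standard library are available. Lean on these libraries where they do the work, as an engineer would, in place of code of your own. Each camera call takes 0.05 s, during which the arm holds its last target. There are 200 camera calls.

## Working session

There is one attempt and no reset: what is moved stays moved. The work goes in short steps, Python scripts to look and compute and a tool call to move; the robot and the scene stay as the last step left them, time stands still between calls to the robot, and variables do not carry over. Pictures are saved under pics/ and viewed, at most 10 in all, crops included, and the job is handed in when it is done.

Besides the shell and the picture viewer there is one more tool, called after "Request:" as name(argument=value, ...) on one line, values as JSON. jog_arm: Moves the arm, as the interface text tells. Its arguments: {"type":"object","properties":{"grip":{"type":"array"},"translation":{"type":"array"},"angular":{"type":"array"},"grip_force":{"type":"number"}},"required":["grip","translation","angular"]}

```bash
mkdir -p pics; cat > h.py <<'E'
import numpy as np, cv2
from rig import readout, get_image, job, models, manip
def ray(p,u,v):
    f=240/np.tan(np.radians(p["vertical_fov"])/2); T=np.array(p["camera_from_world"])
    d=T[:3,:3].T@np.array([(u-p["cx"])/f,(v-p["cy"])/f,1]); o=-T[:3,:3].T@T[:3,3]
    return o,d
def atz(p,u,v,z):
    o,d=ray(p,u,v); return o+d*(z-o[2])/d[2]
def proj(p,X):
    f=240/np.tan(np.radians(p["vertical_fov"])/2); T=np.array(p["camera_from_world"])
    c=T[:3,:3]@np.array(X)+T[:3,3]; return [c[0]/c[2]*f+p["cx"],c[1]/c[2]*f+p["cy"]]
E
python3 - <<'E'
from h import *
s=readout.state(); print(s)
ims=[]
for n in ["scene","top"]:
    p=get_image(n); ims.append(p["color"]); cv2.imwrite(f"pics/{n}0.png",p["color"])
    for t,z in [("lid_handle",.142),("filter_box",.1),("dome_center",.0235),("case_lid",.09)]:
        for r in models.look_for(t,p)[:2]:
            u,v=r["centre"][0]*640,r["centre"][1]*480
            print(n,t,round(r["score"],2),round(u),round(v),atz(p,u,v,z).round(3))
E
```

```text
{'t': 0.0, 'q': array([-1.35879432,  0.62930043,  0.03843178,  1.51833708, -0.02699027,
        0.99631166, -0.0200099 ]), 'joint_vel': array([ 2.81952938e-03, -1.38418406e-03, -1.44036642e-04,  6.61915660e-05,
       -9.46940993e-04, -6.27021426e-04,  6.74146209e-04]), 'tau': array([-8.69259566e-04, -5.49713087e+01,  1.14305489e+00, -1.86640531e+01,
       -5.23103331e-02,  2.33790209e-02,  1.55578314e-04]), 'tool_pos': array([0.17805342, 0.62448268, 0.21859343]), 'eef_rot': array([-1.15631956e-04,  1.38452584e-01,  9.90368637e-01, -9.12127387e-04]), 'contact_force': array([-0.11660179, -0.11878732,  0.31653515]), 'wrist_torque': array([ 0.01176926,  0.0256224 , -0.02358153]), 'finger_force': 0.0, 'gripper_width': 0.09374777360051854}
scene lid_handle 0.94 397 301 [0.654 0.25  0.142]
scene filter_box 0.95 397 314 [0.645 0.242 0.1  ]
scene dome_center 0.87 343 253 [ 0.574 -0.015  0.023]
scene case_lid 0.74 290 184 [ 0.58  -0.216  0.09 ]
top lid_handle 0.61 219 252 [0.604 0.195 0.142]
top lid_handle 0.39 322 273 [ 0.566 -0.003  0.142]
top filter_box 0.83 216 249 [0.616 0.21  0.1  ]
top dome_center 0.79 324 274 [ 0.573 -0.007  0.024]
top case_lid 0.85 425 275 [ 0.568 -0.209  0.09 ]
```

View pics/top0.png

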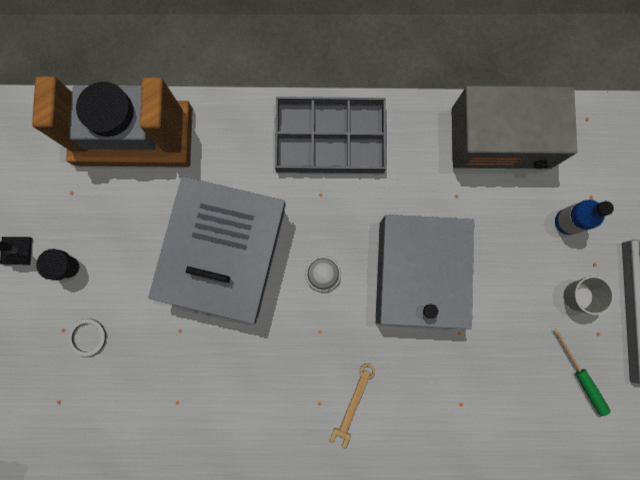

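View pics/scene0.png

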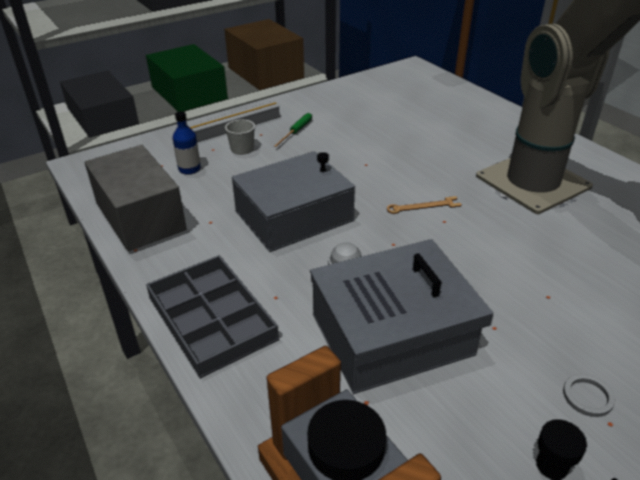

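The top view shows the filter box with its black bar at about (208,274), and its hinge edge away from the robot, at (182,178)–(285,200). The dome is at (323,274) and the lens case at (427,270). In the scene view the bar is at about (427,273). I'll segment the bar to get its position and yaw.

```bash
cat > m.py <<'E'
from h import *
def bar(n,box,p=None):
    p=p or get_image(n); g=p["color"].max(2); x0,y0,x1,y1=box
    m=(g[y0:y1,x0:x1]<38).astype(np.uint8)
    k,l,st,c=cv2.connectedComponentsWithStats(m); i=1+st[1:,4].argmax()
    pts=np.argwhere(l==i)[:,::-1]+[x0,y0]
    r=cv2.minAreaRect(pts.astype(np.float32)); return p,r,pts
E
python3 - <<'E'
from m import *
p,r,pts=bar("top",(175,255,245,292)); print(r,len(pts))
# long-axis ends
b=cv2.boxPoints(r); e=sorted([((b[i]+b[(i+1)%4])/2) for i in range(4)],key=lambda q:q[0]); a,c=e[0],e[-1]
A,C=atz(p,*a,.142),atz(p,*c,.142); print(A,C,(A+C)/2,np.linalg.norm(A-C),np.degrees(np.arctan2(*(A-C)[[1,0]])))
L=[atz(p,u,v,.112)[:2] for u,v in [(182,178),(285,200),(254,322),(150,300)]]
print(np.round(L,3)); far=(L[0]+L[1])/2; nr=(L[2]+L[3])/2; d=far-nr; print(np.linalg.norm(d),np.degrees(np.arctan2(d[1],d[0])),"handle from lid",nr+d/np.linalg.norm(d)*.066)
p,r,pts=bar("scene",(405,248,445,300)); print("scene bar",r,len(pts),pts.min(0),pts.max(0))
M=(A+C)/2
for X in (A,M,C): print(np.round(proj(p,X),1))
R=readout.state()
from scipy.spatial.transform import Rotation as Ro
q=R["eef_rot"]; print(Ro.from_quat(np.roll(q,-1)).as_matrix().round(3))
E
```

```text
((207.52145385742188, 274.4098815917969), (43.91524887084961, 6.485374450683594), 13.392498016357422) 268
[0.57089126 0.2564051  0.142     ] [0.55216356 0.17461937 0.142     ] [0.56152741 0.21551223 0.142     ] 0.08390251673224292 77.10248578839125
[[0.756 0.279]
 [0.713 0.072]
 [0.472 0.129]
 [0.513 0.332]]
0.24854610147412043 -12.750422024300335 handle from lid [0.55665284 0.21573178]
scene bar ((426.5, 275.0), (46.30077362060547, 14.719361305236816), 53.8418083190918) 448 [413 254] [440 296]
[438.  283.7]
[426.  268.4]
[414.8 253.9]
[[-0.962  0.274 -0.   ]
 [ 0.274  0.962 -0.   ]
 [ 0.    -0.    -1.   ]]
```

Request:
jog_arm(grip=[1,1,1,1,1,1,1,1,1,1,1,1,1,1,1,1,1,1,1,1], translation=[[-20,-12,0],[-40,-24,0],[-40,-24,0],[-40,-24,0],[-40,-24,0],[-40,-24,0],[-40,-24,0],[-40,-24,0],[-40,-24,0],[-40,-24,0],[-40,-24,0],[-40,-24,0],[-20,-12,0],[0,0,0],[0,0,0],[0,0,0],[0,0,0],[0,0,0],[0,0,0],[0,0,0]], angular=[[0,0,0],[0,0,0],[0,0,0],[0,0,0],[0,0,0],[0,0,0],[0,0,0],[0,0,0],[0,0,0],[0,0,0],[0,0,0],[0,0,9],[0,0,10],[0,0,10],[0,0,10],[0,0,10],[0,0,10],[0,0,10],[0,0,10],[0,0,8]])

```text
t: 3.1
tool_pos: [0.5579, 0.2121, 0.2197]
eef_rot: [0.0, 0.784, 0.62, -0.0]
contact_force: [-0.3, -0.0, 0.4]
gripper_width: 0.0938
finger_force: 0.0
```

Request:
jog_arm(grip=[1,1,1,1,1,1,1,1], translation=[[2,1,8],[2,2,14],[0,0,14],[0,0,14],[0,0,14],[0,0,9],[0,0,4],[0,0,0]], angular=[[0,0,0],[0,0,0],[0,0,0],[0,0,0],[0,0,0],[0,0,0],[0,0,0],[0,0,0]])

```text
t: 4.1
tool_pos: [0.5618, 0.2174, 0.1424]
eef_rot: [-0.0, 0.782, 0.623, -0.0]
contact_force: [-0.4, 1.0, -0.2]
gripper_width: 0.094
finger_force: 0.0
```

```bash
python3 - <<'E'
from h import *
p=get_image("scene"); c=p["color"][200:400,300:540]; cv2.imwrite("pics/s1.png",cv2.resize(c,(720,600),interpolation=cv2.INTER_CUBIC))
s=readout.state(); print(s["tool_pos"],s["contact_force"])
E
```

```text
[0.56207074 0.21749085 0.14271213] [ 0.24589315  1.07332944 -0.75628012]
```

View pics/s1.png

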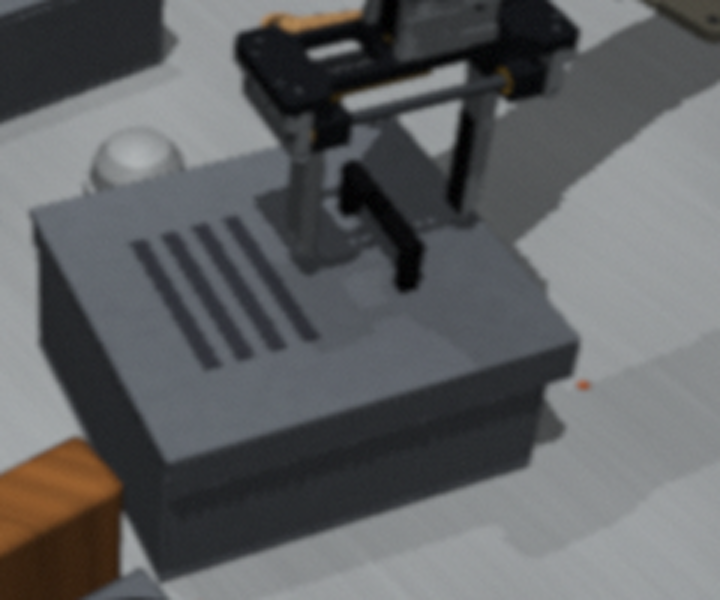

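The crop shows one finger on each side of the bar (bar from (355,180) to (410,270)), with both clear of the lid. Closing now.

Request:
jog_arm(grip=[0.5,0.3,0,0,0,0,0,0], translation=[[0,0,0],[0,0,0],[0,0,0],[0,0,0],[0,0,0],[0,0,0],[0,0,0],[0,0,0]], angular=[[0,0,0],[0,0,0],[0,0,0],[0,0,0],[0,0,0],[0,0,0],[0,0,0],[0,0,0]], grip_force=25)

```text
t: 5.15
tool_pos: [0.5618, 0.2174, 0.1424]
eef_rot: [-0.0, 0.782, 0.623, -0.0]
contact_force: [-0.8, 0.4, -0.2]
gripper_width: 0.0169
finger_force: 0.0
```

Request:
jog_arm(grip=[0,0,0,0], translation=[[0,0,0],[0,0,0],[0,0,0],[0,0,0]], angular=[[0,0,0],[0,0,0],[0,0,0],[0,0,0]])

```text
t: 5.65
tool_pos: [0.5628, 0.2172, 0.1426]
eef_rot: [0.001, 0.782, 0.623, 0.001]
contact_force: [6.1, -0.7, -3.7]
gripper_width: 0.0134
finger_force: 25.0
```

Request:
jog_arm(grip=[0,0,0], translation=[[0,0.5,-1],[0,0.5,-1],[0,0,0]], angular=[[0,0,0],[0,0,0],[0,0,0]])

```text
t: 6.02
tool_pos: [0.5632, 0.2171, 0.1446]
eef_rot: [0.0, 0.782, 0.623, 0.0]
contact_force: [4.6, -0.9, -4.0]
gripper_width: 0.0136
finger_force: 25.0
```

Request:
jog_arm(grip=[0,0,0], translation=[[0,0,-1],[0,0,-0.5],[0,0,0]], angular=[[0,0,0],[0,0,0],[0,0,0]])

```text
t: 6.4
tool_pos: [0.5635, 0.2171, 0.1458]
eef_rot: [0.001, 0.782, 0.623, 0.0]
contact_force: [6.0, -0.7, -5.4]
gripper_width: 0.0128
finger_force: 25.0
```

Request:
jog_arm(grip=[0,0,0], translation=[[0,0,-0.5],[0,0,-0.5],[0,0,0]], angular=[[0,0,0],[0,0,0],[0,0,0]])

```text
t: 6.78
tool_pos: [0.5635, 0.217, 0.146]
eef_rot: [0.001, 0.782, 0.623, 0.0]
contact_force: [8.2, -0.4, -11.6]
gripper_width: 0.0134
finger_force: 25.0
```

The force climbed to 11.6 N with almost no motion after about 3 mm of free play, so the catch holds. Holding briefly, then lowering the lid.

Request:
jog_arm(grip=[0,0,0,0,0,0,0,0], translation=[[0,0,0.5],[0,0,0],[0,0,0],[0,0,1],[0,0,1],[0,0,1],[0,0,0],[0,0,0]], angular=[[0,0,0],[0,0,0],[0,0,0],[0,0,0],[0,0,0],[0,0,0],[0,0,0],[0,0,0]])

```text
t: 7.78
tool_pos: [0.563, 0.2172, 0.1435]
eef_rot: [0.0, 0.782, 0.623, 0.0]
contact_force: [4.3, -0.6, -3.4]
gripper_width: 0.0135
finger_force: 25.0
```

```bash
python3 - <<'E'
from h import *
p=get_image("scene"); c=p["color"][200:400,300:540]; cv2.imwrite("pics/s2.png",cv2.resize(c,(720,600),interpolation=cv2.INTER_CUBIC))
a=cv2.imread("pics/scene0.png"); d=cv2.absdiff(a,p["color"]).max(2)[200:400,300:540]; print((d>25).sum())
s=readout.state(); print(s["tool_pos"],s["contact_force"])
E
```

```text
8658
[0.56302994 0.21715953 0.14352668] [ 5.03049572 -0.37851217 -3.66129798]
```

View pics/s2.png

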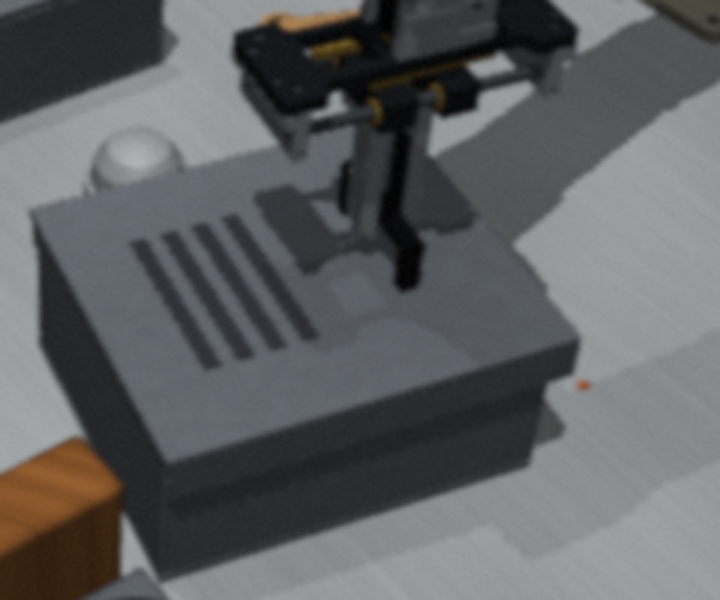

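The crop shows the lid flat and shut, with the bar still between the fingers at about (400,240). I'll lower it the rest of the way and press lightly.

Request:
jog_arm(grip=[0,0,0,0], translation=[[0,0,0.8],[0,0,0.8],[0,0,0.6],[0,0,0]], angular=[[0,0,0],[0,0,0],[0,0,0],[0,0,0]])

```text
t: 8.32
tool_pos: [0.5628, 0.2172, 0.1423]
eef_rot: [-0.0, 0.782, 0.623, 0.0]
contact_force: [1.8, -2.1, 4.9]
gripper_width: 0.0133
finger_force: 25.0
```

Request:
jog_arm(grip=[0,0,0], translation=[[0,0,0.7],[0,0,0.5],[0,0,0]], angular=[[0,0,0],[0,0,0],[0,0,0]])

```text
t: 8.7
tool_pos: [0.5628, 0.2173, 0.1422]
eef_rot: [-0.0, 0.782, 0.623, 0.001]
contact_force: [-0.1, -1.5, 12.7]
gripper_width: 0.013
finger_force: 25.0
```

The lid is on its hard stop at 12.7 N, so it is home. Releasing and retreating.

Request:
jog_arm(grip=[0,0.5,0.8,0.8,0.8,0.8,0.8,0.8,0.8,0.8,0.8,0.8,0.8,0.8,0.8,0.8], translation=[[0,0,-1.5],[0,0,0],[0,0,0],[0,0,0],[0,0,0],[0,0,0],[0,0,0],[0,0,-4],[0,0,-10],[0,0,-15],[0,0,-20],[0,0,-20],[0,0,-20],[0,0,-10],[0,0,0],[0,0,0]], angular=[[0,0,0],[0,0,0],[0,0,0],[0,0,0],[0,0,0],[0,0,0],[0,0,0],[0,0,0],[0,0,0],[0,0,0],[0,0,0],[0,0,0],[0,0,0],[0,0,0],[0,0,0],[0,0,0]])

```text
t: 10.7
tool_pos: [0.5623, 0.2172, 0.24]
eef_rot: [-0.0, 0.782, 0.623, -0.001]
contact_force: [0.5, 0.5, -0.0]
gripper_width: 0.0753
finger_force: 0.0
```

```bash
python3 - <<'E'
from h import *
p=get_image("scene"); c=p["color"][200:400,300:540]; cv2.imwrite("pics/s3.png",cv2.resize(c,(720,600),interpolation=cv2.INTER_CUBIC))
s=readout.state(); print(s["tool_pos"],s["contact_force"],s["gripper_width"])
E
```

```text
[0.56221173 0.2171399  0.23979627] [ 0.5282473  -0.56284158  0.23753762] 0.07510684786460424
```

View pics/s3.png

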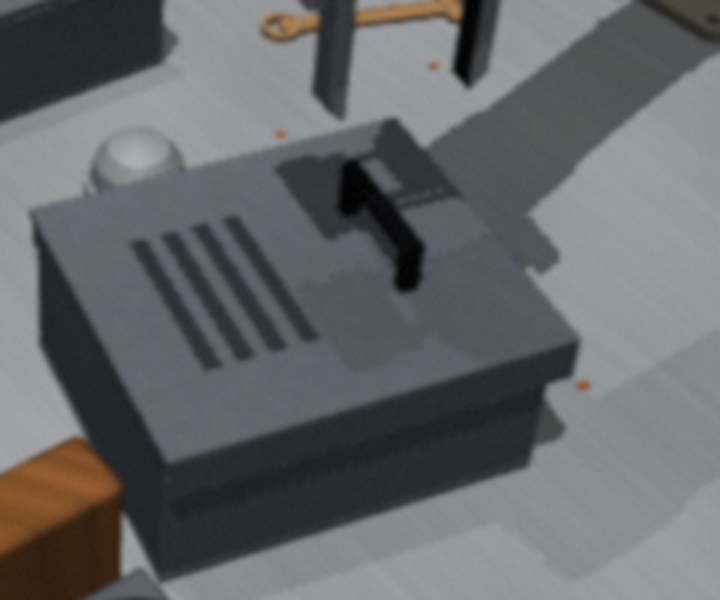

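The lid is shut, with its front corner still at (578,343). The gripper is clear above the bar, and the dome at (138,160) hasn't moved. Handing in.

```bash
python3 -c "
from rig import job; print(job.hand_in())"
```

```text
the job is handed in; nothing more can be done
None
```

I tugged the filter box lid by its bar handle and the catch held: about 3 mm of free play, then firm resistance at about 11.6 N. I pressed it back to its stop at 12.7 N, left it shut without touching the lens case or dome, and handed the job in; no verdict was returned.

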